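# Hang the mug on the mug stand

## Robot

A 7-joint arm with a two-finger parallel gripper is mounted at the origin on a cart in front of the work surface, level with it; the furniture and walls round the work are solid. World frame = base frame: x ahead of the robot, y to its left, z up, the work surface at z = 0. Lengths are in m, angles in rad, forces in N, time in s.
With the tool pointing down it reaches from about 0.425 to 0.875 m from the base axis. Payload 4.7 kg.
Tool frame: the origin (TCP) lies on the centre line of the jaws, within the pads' length; the fingertips stand 17 mm ahead of it and the grasp point (between the pads) lies 2 mm behind it; z points along the fingers, y is the line along which they close (so a half turn about z gives the same grasp; the last joint's range is limited). The gripper opens to 87 mm and grips with 3 to 60 N. Pads are 19 mm wide; open, the fingers measure 117 mm over their backs; the gripper's body (75 mm by 190 mm) begins 51 mm behind the grasp point.
Start: joints at [1.147, 0.321, -0.07, 1.45, 0.023, 1.371, -0.057], TCP at [0.276, -0.589, 0.24] pointing down, gripper open.
Joint ranges: [-2.86, 2.86], [-0.3, 2.09], [-1.38, 1.24], [0.06, 2.45], [-1.56, 4.7], [0.09, 2.05], [-2.69, 2.69]. Speed limits (rad/s): [2.57, 2.57, 3.14, 3.14, 3.14, 3.14, 3.14].

## Interface

Orientations are given as a unit quaternion [x, y, z, w].
In Python, from rig import env, get_image gives the robot as it stands.
- The arm moves only by the tool drive_tool, never from a script. Its argument "targets" is one flat list of numbers, 7 for each row, row after row: the closure in counts, from 0 (fully open) to 255 (shut), then the shift along the tool's x, y, z in cm, then the turn, a rotation vector about the tool's x, y, z in degrees. In form: [jaw, dx, dy, dz, ax, ay, az, jaw, dx, dy, dz, ax, ay, az, ...]. A call has 1 to 20 rows; each row is the pose to reach, as a shift and turn from the pose commanded when the call began, along the tool's axes at that moment; what a row does not reach only later rows make up. A row lasts 1/12 s, in which the tool goes at most 41.7 mm and 7.16 degrees, less where a joint would pass 70% of its speed; a pose out of reach is approached as far as the arm can. A call with a gripper value outside its range is refused whole. The fingers move at their own pace and stop on an object; the grip force is fixed at half the most. Time passes only in rows, so rows that repeat a pose let the fingers close. It gives the time, the measured TCP pose, the force, the opening and the grip force at its end, in the units of the state.
- env.observe(): the state, without advancing time (a new reading comes with each control period).
- get_image(name): name is "side" or "top"; returns a dict with "pixels" (480x640x3 uint8, red, green, blue), "K" (3x3 intrinsics, pixels), "k1" (the pictures are not rectified: a ray, as slopes to the right and down, at radius r is drawn at 1 + k1 r^2 times it, then the intrinsics apply), "origin" and "orientation" of the camera in the world. Camera axes: x right, y down, z forward; pixel columns grow to the right and rows downward; lengths in m; the calibration is good to about 2 mm. A picture is of the moment at which its call begins. There is no depth.
- env.hand_in(): hands the job in; it is judged then, once.
The state is a dict: "clock": time; "joint_pos": joint angles; "joint_vel": joint speeds; "joint_efforts": joint torques, N m; "position": TCP position; "tool_rot": TCP orientation; "wrist_force": force on the tool from outside, world axes, zero at the start; "ft_torque": the same for the moment, N m; "grip_width": finger opening in m; "grip_force": force on a finger pad.
Only numpy, scipy, OpenCV 4.12 (cv2) and the standard library are available. Lean on these libraries where they do the work, as an engineer would, in place of code of your own. Each camera call takes 0.05 s, during which the arm holds its last target. There are 200 camera calls.

## Task

Hang the blue mug by its handle on the free arm of the wooden mug stand: pick it up, tilt it so that the hole of the handle is square to the slanted arm, slide it down along the arm until you feel it press on the dark collar at the arm's root, then let go so that it hangs there by itself. Leave the things standing around where they are.

Things in the scene. Friction and masses are not known exactly. Their poses are not given: they have to be found in the camera images.
- mug: loose blue straight mug standing upright, 64 mm in diameter, 84 mm high, wall 4.5 mm, about 0.22 kg. Origin: centre of its underside; z up along the mug, x towards the handle, y along the axis of the hole in the handle. The handle, a round bar 11 mm thick in the x-z plane, reaches 71 mm from the mug's axis, at heights 15 to 73 mm; its clear hole is 28 mm wide (x), 36 mm high (z)
- loop (a point): centre of the hole in the mug's handle, 46 mm from the mug's axis along the mug's x and 44 mm above its underside; axes as the mug's
- stand: fixed wooden mug stand: base 140 mm across, 16 mm thick; post 16 mm thick, topped at 150 mm by a 27 mm ball. Origin: centre of the underside; z up, x below the free arm. A second, lower arm (root 95 mm up, turned 110 degrees anticlockwise seen from above, as long and steep as the free one) carries a white mug like the blue one, fixed. Nothing is above the arms
- free_arm: the free arm: wooden rod 14 mm thick, rising at 42 degrees above level from the post's top. Origin at its root on the post's axis, 150 mm above the worktop; z outwards along the arm, y level. The tip is an 18 mm ball centred 115 mm out. The handle may not slide down it by itself
- jar_2: bystander, loose: jar with a dark lid, 73 mm wide, 82 mm high; origin at the centre of its underside
- mill_3: bystander, loose: grey salt mill 44 mm wide, 90 mm high; origin at the centre of its underside
- matchbox: bystander, loose: red matchbox 58 x 95 x 22 mm lying flat; origin at the centre of its underside
- lemon: bystander, loose: lemon 73 mm long; origin at the bottom. It lies beside the solid microwave oven (290 mm high) that fills the right-hand back of the worktop
- collar (a point): centre of the outer face of the dark collar (36 mm across, 12 mm thick) round the free arm, 20 mm from the arm's root; axes as the arm's. A mug pushed home square to the arm meets it with bar or body when the centre of its hole is 5 to 21 mm out from this point, depending on where in the hole the arm lies
Not all that is in view belongs to the job. Leave any purple look-alike of the mug alone.

How it is judged:
On the way, in this order (a step that is already met when the one before it is completed fails the run):
1. the mug is lifted clear of the worktop (height (world z) of mug above 0.03 m), for 0.2 s.
2. the handle goes over the free arm with its hole square to the arm (within 20 degrees) (z of loop in the frame of free_arm between 0.045 and 0.112 m and x of loop in the frame of free_arm between -0.016 and 0.016 m and y of loop in the frame of free_arm between -0.016 and 0.016 m and angle between the y axis of mug and the z axis of free_arm, either way round below 0.35 rad), for 0.1 s.
3. still square to the arm (within 25 degrees), the mug is pressed home on the collar with more than 2 N (z of loop in the frame of free_arm below 0.044 m and angle between the y axis of mug and the z axis of free_arm, either way round below 0.44 rad and contact force between mug and free_arm above 2 N), for 0.05 s.
At the end, for the whole second after the job is handed in: the mug hangs at rest (slower than 50 mm/s) on the free arm: the centre of its handle's hole is 10 to 55 mm from the arm's root along the arm and within 22 mm of the arm's centre line along each cross axis (z of loop in the frame of free_arm between 0.01 and 0.055 m and x of loop in the frame of free_arm between -0.022 and 0.022 m and y of loop in the frame of free_arm between -0.022 and 0.022 m and height (world z) of mug above 0.05 m and linear speed of mug below 0.05 m/s); the robot touches nothing.
It fails at once if a bystander (jar, mill, matchbox, lemon) is moved by more than 25 mm (distance of any of jar_2, mill_3, matchbox, lemon from where it was at the start of the episode above 0.025 m).
It also fails if it takes over 58 s, if anything falls off the work surface, if the arm or the gripper's body presses on something with over 40 N, if the wrist force passes 120 N, or if a joint passes its speed limit or range.

## Working session

There is one attempt and no reset: what is moved stays moved. The work goes in short steps, Python scripts to look and compute and a tool call to move; the robot and the scene stay as the last step left them, time stands still between calls to the robot, and variables do not carry over. Pictures are saved under pics/ and viewed, at most 10 in all, crops included, and the job is handed in when it is done.

Besides the shell and the picture viewer there is one more tool, called after ">>>" as a command line: name --argument value ..., lists and objects as JSON in quotes. drive_tool: Moves the arm, as the interface text tells. Its arguments: {"type":"object","properties":{"targets":{"type":"array","items":{"type":"number"}}},"required":["targets"]}

```bash
ls; mkdir -p pics; python3 - <<'E'
from rig import env,get_image
import cv2
for n in("side","top"):
    d=get_image(n); cv2.imwrite(f"pics/{n}0.png",d["pixels"][:,:,::-1]); print(n,d["K"],d["k1"],d["origin"],d["orientation"])
s=env.observe(); print(s)
E
```

```text
pics
side [[584.55980217   0.         322.5134473 ]
 [  0.         584.55980217 240.71677033]
 [  0.           0.           1.        ]] -0.18086972709320137 [-0.47714655  0.44440123  0.89362373] [-0.43359621  0.76565811 -0.4144154   0.23242603]
top [[575.61505116   0.         321.24025089]
 [  0.         575.61505116 243.89820916]
 [  0.           0.           1.        ]] -0.15837269721975977 [ 0.2558389  -0.11557363  1.38213099] [-0.69975031  0.707274   -0.07254924  0.06963915]
{'clock': 0.1, 'joint_pos': array([ 1.14709549,  0.32177998, -0.07005432,  1.45159071,  0.02262695,
        1.37077709, -0.0568458 ]), 'joint_vel': array([-0.00052408, -0.00046099, -0.00087716, -0.00291596,  0.00105503,
        0.00033789, -0.00111665]), 'joint_efforts': array([ 5.37917531e-04, -4.92570591e+01, -4.05446347e-01, -3.13397670e+01,
       -6.41680718e-02,  3.95071541e-02,  4.52867482e-05]), 'position': array([ 0.275297  , -0.58829713,  0.23853149]), 'tool_rot': array([ 9.76129987e-01,  2.17185327e-01, -2.54781380e-04, -8.47085569e-04]), 'wrist_force': array([-0.23363189, -0.27859935, -0.0950556 ]), 'ft_torque': array([-0.01634826, -0.02001889, -0.02986288]), 'grip_force': 0.0, 'grip_width': 0.08722846409621247}
```

View pics/side0.png

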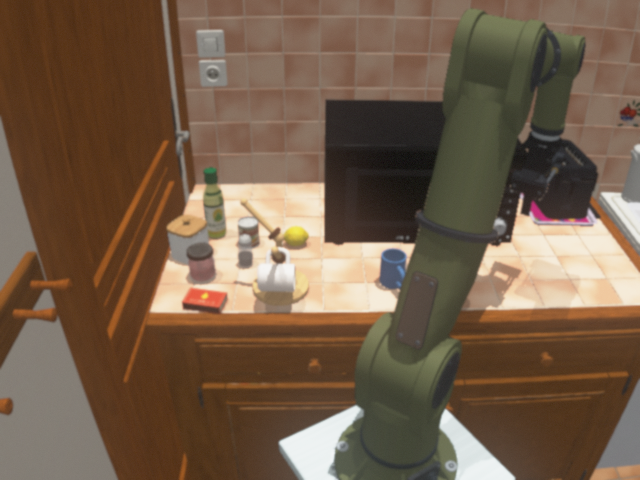

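View pics/top0.png

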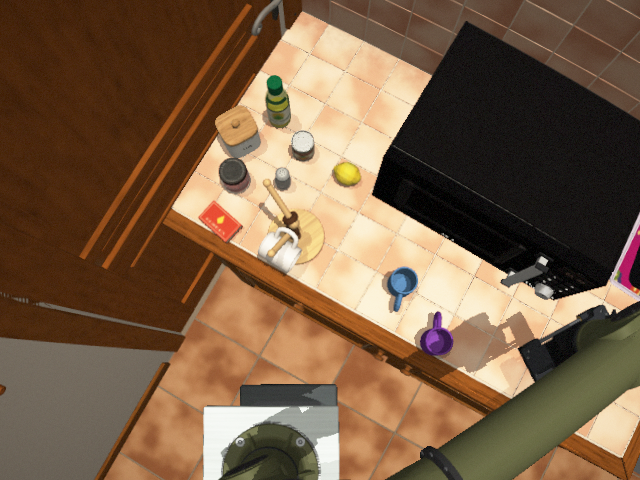

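Side shows the blue mug at about (394,268) and the stand at (280,275). Top shows the blue mug rim at (404,281) with its handle towards (398,306), the purple mug at (437,340), the stand base at (297,236), and the free arm from (292,222) to (268,184). I'll zoom in next.

```bash
python3 - <<'E'
import cv2,numpy as np
t=cv2.imread("pics/top0.png")
a=cv2.resize(t[160:290,210:350],None,fx=4,fy=4,interpolation=cv2.INTER_CUBIC)[:520]
b=cv2.resize(t[250:330,365:431],None,fx=4,fy=4,interpolation=cv2.INTER_CUBIC)
c=np.zeros((600,800,3),np.uint8)
c[:520,:520]=a[:,:520]; c[:320,525:525+264]=b
cv2.imwrite("pics/ct.png",c)
t=cv2.imread("pics/side0.png")
a=cv2.resize(t[220:320,175:325],None,fx=4,fy=4,interpolation=cv2.INTER_CUBIC)
b=cv2.resize(t[240:300,365:425],None,fx=3,fy=3,interpolation=cv2.INTER_CUBIC)
c=np.zeros((600,800,3),np.uint8)
c[:400,:600]=a;c[:180,610:790]=b
cv2.imwrite("pics/cs.png",c)
E
```

```text
(no output)
```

View pics/ct.png

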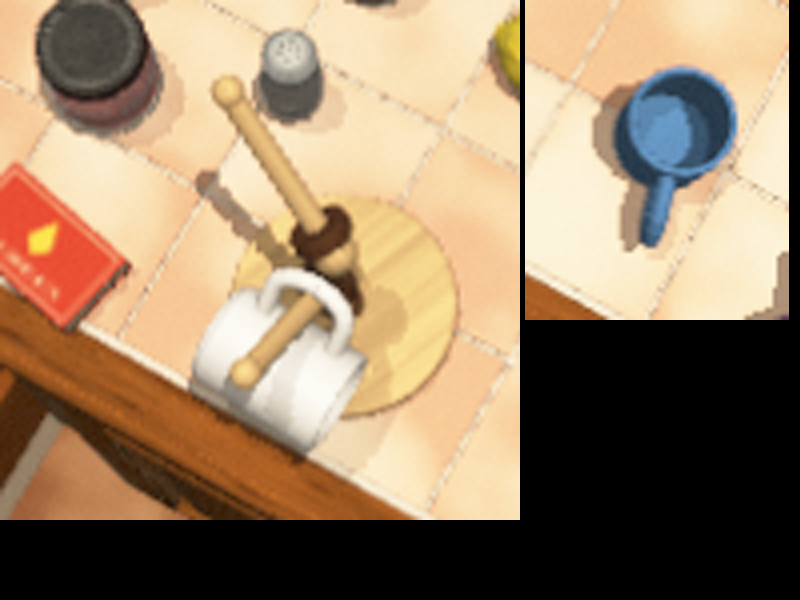

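View pics/cs.png

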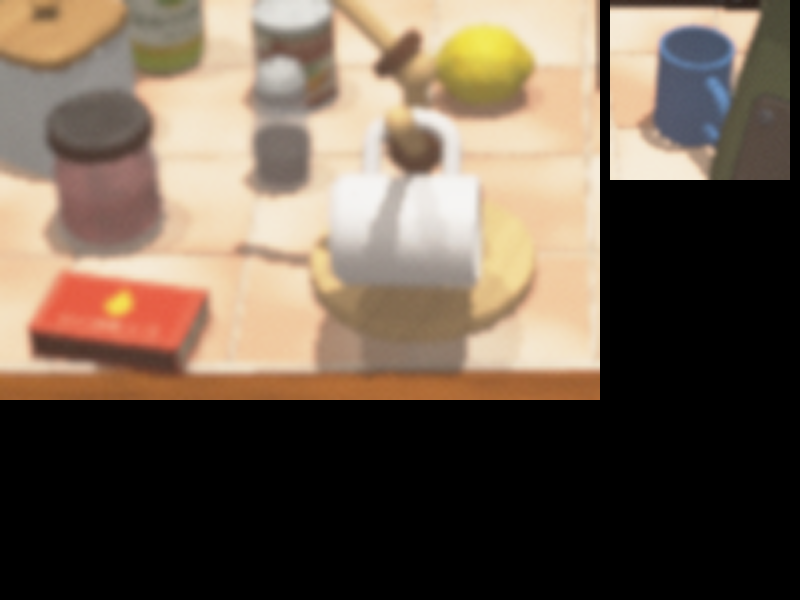

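```bash
cat > h.py <<'E'
import numpy as np,cv2
from scipy.spatial.transform import Rotation as R
from scipy.optimize import least_squares
CAM=dict(side=([584.5598,322.51345,240.71677],-0.18086972709,[-0.47714655,0.44440123,0.89362373],[-0.43359621,0.76565811,-0.4144154,0.23242603]),
top=([575.61505,321.24025,243.89821],-0.158372697,[0.2558389,-0.11557363,1.38213099],[-0.69975031,0.707274,-0.07254924,0.06963915]))
def proj(n,P):
    (f,cx,cy),k,o,q=CAM[n]; c=(np.atleast_2d(P)-o)@R.from_quat(q).as_matrix()
    s=c[:,:2]/c[:,2:]; return f*s*(1+k*(s**2).sum(1,keepdims=True))+[cx,cy]
def atz(n,uv,z):
    (f,cx,cy),k,o,q=CAM[n]; d=(np.array(uv)-[cx,cy])/f; s=d.copy()
    for _ in range(20): s=d/(1+k*(s@s))
    v=R.from_quat(q).apply([*s,1]); return np.array(o)+v*(z-o[2])/v[2]
def tri(a,b): # point from top pixel a, side pixel b
    return least_squares(lambda P:np.r_[(proj("top",P)-a).ravel(),(proj("side",P)-b).ravel()],[.6,0,.1])
E
python3 - <<'E'
from h import *
p=print
np.set_printoptions(precision=4,suppress=True)
tip=atz("top",(267,182.5),.227); ball=atz("top",(293.5,223.2),.15); base=atz("top",(296.5,236.2),.016)
p("tip",tip,"ball",ball,"base",base, "az",np.degrees(np.arctan2(*(tip-base)[1::-1])), np.linalg.norm((tip-base)[:2]))
p(proj("side",[tip,ball,base]))
m=atz("top",(402.8,281.3),.084);h=atz("top",(396.8,310),.055)
p("mug",m,"h",h,np.degrees(np.arctan2(*(h-m)[1::-1])),np.linalg.norm((h-m)[:2]),proj("side",[m]))
for n,uv,z in(("jar",(210+91/4,160+50/4),.082),("mill",(210+290/4,160+50/4),.09),("mbox",(220,221),.022),("lemon",(347,174),.02),("purple",(436,342),.084),("whitemug",(280,249),.1),("can",(303,144),.1),("bottletop",(274,84),.2),("ovenL",(375,193),.29),("ovenC",(385,145),.29),("ovenC2",(605,285),.29),("edge",(165,221),0),("edge2",(420,352),0)): p(n,atz("top",uv,z))
E
```

```text
tip [ 0.6245 -0.0092  0.227 ] ball [ 0.5545 -0.0615  0.15  ] base [ 0.5545 -0.0629  0.016 ] az 37.4866748857339 0.08820290336415089
[[243.9818 202.3118]
 [279.0842 237.9815]
 [281.661  283.4152]]
mug [ 0.4319 -0.3075  0.084 ] h [ 0.3691 -0.2955  0.055 ] 169.14765695977624 0.06393763646971903 [[393.2509 256.1576]]
jar [0.6968 0.0862 0.082 ]
mill [ 0.6924 -0.0329  0.09  ]
mbox [0.5932 0.1239 0.022 ]
lemon [ 0.7105 -0.1887  0.02  ]
purple [ 0.2929 -0.3781  0.084 ]
whitemug [ 0.5068 -0.0286  0.1   ]
can [ 0.7596 -0.0818  0.1   ]
bottletop [ 0.8662 -0.0194  0.2   ]
ovenL [ 0.5805 -0.2288  0.29  ]
ovenC [ 0.6815 -0.2525  0.29  ]
ovenC2 [ 0.3892 -0.6868  0.29  ]
edge [0.6005 0.267  0.    ]
edge2 [ 0.2724 -0.3555  0.    ]
```

```bash
cat >> h.py <<'E'
ST=np.array([.5545,-.0622,0]); AZ=np.radians(37.3); EL=np.radians(42)
u=np.array([np.cos(AZ),np.sin(AZ),0]);up=np.array([0,0,1.]);v=np.cross(up,u)
a=np.cos(EL)*u+np.sin(EL)*up; n=-np.sin(EL)*u+np.cos(EL)*up; ROOT=ST+[0,0,.15]
def goal(phi,side,th,zg,d,alpha=0):
    "mug/tool pose: loop d out on the arm. side=+1: mug y=a (mug on the left). returns mug R, mug pos, tool R (tool y=mug y), grasp pos"
    y=side*a; z=np.cos(phi)*side*v+np.sin(phi)*n; x=np.cross(y,z); M=np.c_[x,y,z]
    p=ROOT+d*a-M@[.046,0,.044]
    tz=M@[-np.sin(th),0,-np.cos(th)]; T=np.c_[np.cross(y,tz),y,tz]
    return M,p,T,p+M@[0,0,zg]
E
python3 - <<'E'
from h import *
np.set_printoptions(precision=3,suppress=True)
def rod(p,q,r,k=30):
    t=np.linspace(0,1,k)[:,None]; c=p+(q-p)*t; return [(c,r)]
u2=R.from_rotvec([0,0,np.radians(110)]).apply(u); a2=np.cos(EL)*u2+np.sin(EL)*up; n2=-np.sin(EL)*u2+np.cos(EL)*up; r2=ST+[0,0,.095]
lw=r2+.03*a2-.046*n2; w=np.cross(up,u2)
cz=np.array([-.0355,.0,.44]); 
obs=dict(post=(ST+np.linspace(0,1,40)[:,None]*[0,0,.15],.008),ball=(ROOT[None]+0,.0135),arm=(ROOT+np.linspace(0,.115,30)[:,None]*a,.007),tip=(ROOT+.115*a[None],.009),collar=(ROOT+np.linspace(.008,.02,3)[:,None]*a,.018),
 arm2=(r2+np.linspace(0,.115,30)[:,None]*a2,.007),tip2=(r2+.115*a2[None],.009),white=(lw+np.linspace(-.03,.03,15)[:,None]*w,.032),
 oven=(np.array([[.58,-.229,h] for h in np.linspace(0,.29,30)]),0),mill=(np.array([[.692,-.033,h] for h in np.linspace(0,.07,8)]),.022),jar=(np.array([[.697,.086,h] for h in np.linspace(0,.06,8)]),.037))
def sd(P,lo,hi):
    q=np.maximum(lo-P,P-hi); return np.linalg.norm(np.maximum(q,0),axis=1)+np.minimum(q.max(1),0)
B=dict(f1=([-.0095,.032,-.051],[.0095,.052,.019]),f2=([-.0095,-.052,-.051],[.0095,-.032,.019]),hand=([-.0375,-.095,-.2],[.0375,.095,-.051]),wr=([-.06,-.06,-.4],[.06,.06,-.2]))
for side in(1,-1):
  for phi in(15,30,45,60):
    for th in(30,):
      out=[]
      M,p,T,g=goal(np.radians(phi),side,np.radians(th),.064,.03)
      for o,(c,r) in obs.items():
        L=(c-g)@T
        for b,(lo,hi) in B.items():
          s=sd(L,np.array(lo),np.array(hi)).min()-r
          if s<.012: out.append((o,b,round(1e3*s)))
      print(side,phi,th,"tz",T[:,2],"g",g,out)
E
```

```text
1 15 30 tz [ 0.805 -0.276 -0.525] g [ 0.574 -0.008  0.141] [('post', 'f2', 10), ('arm2', 'f2', 3), ('arm2', 'hand', -26), ('tip2', 'hand', -28), ('white', 'f2', -3), ('white', 'hand', 3)]
1 30 30 tz [ 0.764 -0.047 -0.644] g [ 0.564 -0.005  0.148] [('arm2', 'f2', -10), ('arm2', 'hand', -33), ('tip2', 'hand', -35), ('white', 'f2', -5)]
1 45 30 tz [ 0.671  0.186 -0.718] g [ 0.554 -0.004  0.156] [('arm2', 'f2', -14), ('arm2', 'hand', -17), ('tip2', 'f2', 5), ('tip2', 'hand', -19), ('white', 'f2', -5)]
1 60 30 tz [ 0.532  0.405 -0.743] g [ 0.545 -0.007  0.166] [('arm2', 'f2', -12), ('arm2', 'hand', 2), ('tip2', 'f2', 12), ('tip2', 'hand', 0), ('white', 'f2', 4)]
-1 15 30 tz [-0.052  0.849 -0.525] g [ 0.612 -0.058  0.141] [('post', 'f1', 10), ('oven', 'hand', -30), ('oven', 'wr', -12)]
-1 30 30 tz [ 0.158  0.749 -0.644] g [ 0.613 -0.069  0.148] [('oven', 'hand', -16), ('oven', 'wr', -17)]
-1 45 30 tz [ 0.357  0.598 -0.718] g [ 0.61  -0.078  0.156] [('oven', 'wr', 3)]
-1 60 30 tz [ 0.532  0.405 -0.743] g [ 0.605 -0.086  0.166] []
```

```bash
cat >> h.py <<'E'
def pick(m,yaw,th,zg,back):
    x=np.array([np.cos(yaw),np.sin(yaw),0]);y=np.cross(up,x);tz=-np.sin(th)*x-np.cos(th)*up;ty=-y
    return np.c_[np.cross(ty,tz),ty,tz], np.array(m)+[0,0,zg]+tz*(.002-back)
def row(T,p,s):
    C=R.from_quat(s["tool_rot"]); d=C.inv().apply(p-s["position"])*100
    r=np.degrees((C.inv()*R.from_matrix(T)).as_rotvec()); print("cm",d.round(2),"deg",r.round(1),"|",round(np.linalg.norm(r)),"joints",s["joint_pos"].round(2),"t",round(s["clock"],2))
E
python3 - <<'E'
from h import *; from rig import env
row(*pick([.432,-.3075,0],np.radians(169),np.radians(30),.064,.12),env.observe())
E
```

```text
cm [ 21.33 -22.25   7.27] deg [ -37.5  -12.3 -139.7] | 145 joints [ 1.15  0.32 -0.07  1.45  0.02  1.37 -0.06] t 0.1
```

>>> drive_tool --targets '[0, 10.7, -11.1, 0, -18, -6, -70, 0, 10.7, -11.1, 0, -18, -6, -70, 0, 10.7, -11.1, 0, -18, -6, -70, 0, 10.7, -11.1, 0, -18, -6, -70, 0, 10.7, -11.1, 0, -18, -6, -70, 0, 10.7, -11.1, 0, -18, -6, -70, 0, 10.7, -11.1, 0, -18, -6, -70, 0, 10.7, -11.1, 0, -18, -6, -70, 0, 10.7, -11.1, 0, -18, -6, -70, 0, 10.7, -11.1, 0, -18, -6, -70, 0, 21.3, -22.3, 3, -37.5, -12.3, -139.7, 0, 21.3, -22.3, 3, -37.5, -12.3, -139.7, 0, 21.3, -22.3, 3, -37.5, -12.3, -139.7, 0, 21.3, -22.3, 3, -37.5, -12.3, -139.7, 0, 21.3, -22.3, 3, -37.5, -12.3, -139.7, 0, 21.3, -22.3, 3, -37.5, -12.3, -139.7, 0, 21.3, -22.3, 3, -37.5, -12.3, -139.7, 0, 21.3, -22.3, 3, -37.5, -12.3, -139.7, 0, 21.3, -22.3, 3, -37.5, -12.3, -139.7, 0, 21.3, -22.3, 3, -37.5, -12.3, -139.7]'

```text
clock: 1.77
position: [0.3788, -0.3021, 0.2062]
tool_rot: [0.131, 0.959, -0.02, 0.249]
wrist_force: [-1.2, 0.1, -1.0]
grip_width: 0.087
grip_force: 0.0
```

```bash
python3 - <<'E'
from h import *; from rig import env,get_image
t=get_image("top")["pixels"][:,:,::-1];s=get_image("side")["pixels"][:,:,::-1]
c=np.zeros((600,800,3),np.uint8)
c[:400,:400]=cv2.resize(t[230:330,355:455],None,fx=4,fy=4,interpolation=cv2.INTER_CUBIC)
c[:400,400:]=cv2.resize(s[215:315,345:445],None,fx=4,fy=4,interpolation=cv2.INTER_CUBIC)
cv2.imwrite("pics/p1.png",c)
row(*pick([.432,-.3075,0],np.radians(169),np.radians(30),.064,.12),env.observe())
E
```

```text
cm [2.37 0.45 3.23] deg [-0.8 -1.1 -4.9] | 5 joints [ 1.01 -0.3  -0.16  2.23 -0.46  0.84  2.38] t 1.87
```

View pics/p1.png

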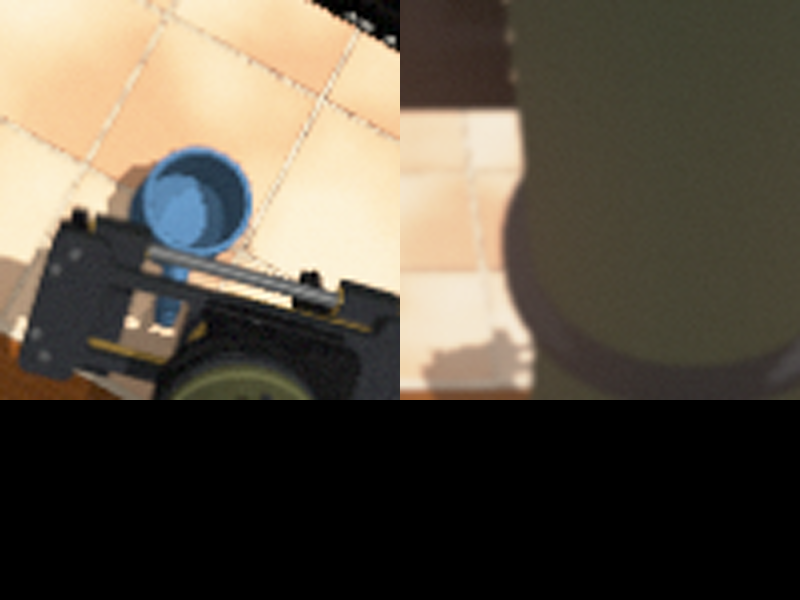

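Top view: the rim is centred at about (404,280) and the handle end is at (397,311), so the mug hasn't moved. The jaws line up with it, but joint 2 is at its limit. I'll use less tilt and come down from above instead.

```bash
python3 - <<'E'
from h import *; from rig import env
print(atz("top",(403.6,280.6),.084))
s=env.observe()
for zg in(.15,.064): row(*pick([.4325,-.308,0],np.radians(169),np.radians(22),zg,0),s)
E
```

```text
[ 0.43345056 -0.309411    0.084     ]
cm [-2.03  0.84  7.72] deg [-0.5  6.9 -4.9] | 8 joints [ 1.01 -0.3  -0.16  2.23 -0.46  0.84  2.38] t 1.87
cm [ 2.12  0.59 15.25] deg [-0.5  6.9 -4.9] | 8 joints [ 1.01 -0.3  -0.16  2.23 -0.46  0.84  2.38] t 1.87
```

>>> drive_tool --targets '[0, -2, 0.8, 7.7, -0.5, 6.9, -4.9, 0, -2, 0.8, 7.7, -0.5, 6.9, -4.9, 0, -2, 0.8, 7.7, -0.5, 6.9, -4.9, 0, -2, 0.8, 7.7, -0.5, 6.9, -4.9, 0, -2, 0.8, 7.7, -0.5, 6.9, -4.9, 0, -2, 0.8, 7.7, -0.5, 6.9, -4.9]'

```text
clock: 2.37
position: [0.4337, -0.3085, 0.1499]
tool_rot: [0.094, 0.977, -0.019, 0.191]
wrist_force: [-0.2, -1.0, 0.1]
grip_width: 0.0869
grip_force: 0.0
```

```bash
python3 - <<'E'
from h import *; from rig import env
s=env.observe()
for zg in(.15,.064): row(*pick([.433,-.309,0],np.radians(169),np.radians(22),zg,0),s)
E
```

```text
cm [ 0.05 -0.07  0.17] deg [-0.1  0.1  0. ] | 0 joints [ 0.98 -0.08 -0.29  2.13 -0.3   0.76  2.26] t 2.37
cm [ 3.28 -0.06  8.14] deg [-0.1  0.1  0. ] | 0 joints [ 0.98 -0.08 -0.29  2.13 -0.3   0.76  2.26] t 2.37
```

Good. Next I descend and close.

>>> drive_tool --targets '[0, 1.6, 0, 4, 0, 0, 0, 0, 3.3, 0, 8.1, 0, 0, 0, 0, 3.3, 0, 8.1, 0, 0, 0, 0, 3.3, 0, 8.1, 0, 0, 0, 255, 3.3, 0, 8.1, 0, 0, 0, 255, 3.3, 0, 8.1, 0, 0, 0, 255, 3.3, 0, 8.1, 0, 0, 0, 255, 3.3, 0, 8.1, 0, 0, 0, 255, 3.3, 0, 8.1, 0, 0, 0, 255, 3.3, 0, 8.1, 0, 0, 0, 255, 3.3, 0, 8.1, 0, 0, 0, 255, 3.3, 0, 8.1, 0, 0, 0, 255, 3.3, 0, 8.1, 0, 0, 0, 255, 3.3, 0, 8.1, 0, 0, 0]'

```text
clock: 3.53
position: [0.4351, -0.3098, 0.0639]
tool_rot: [0.093, 0.977, -0.02, 0.192]
wrist_force: [-2.7, -0.0, 7.8]
grip_width: 0.064
grip_force: 30.0
```

```bash
python3 - <<'E'
from h import *; from rig import env
s=env.observe();row(*pick([.433,-.309,0],np.radians(169),np.radians(22),.064,0),s)
# lift 20cm straight up, and target far out in front of the tip
T,p=R.from_quat(s["tool_rot"]).as_matrix(),s["position"]+[-.03,0.02,.22]; row(T,p,s)
E
```

```text
cm [0.2  0.03 0.11] deg [-0.1  0.2  0.2] | 0 joints [ 0.98  0.05 -0.29  2.21 -0.31  0.56  2.3 ] t 3.53
cm [ -5.25   1.32 -21.63] deg [0. 0. 0.] | 0 joints [ 0.98  0.05 -0.29  2.21 -0.31  0.56  2.3 ] t 3.53
```

>>> drive_tool --targets '[255, -2.4, 0.2, -5.6, 0, 0, 0, 255, -4.2, 0.3, -10, 0, 0, 0, 255, -6.3, 0.4, -15, 0, 0, 0, 255, -8, 0.5, -19, 0, 0, 0, 255, -8, 0.5, -19, 0, 0, 0, 255, -8, 0.5, -19, 0, 0, 0, 255, -8, 0.5, -19, 0, 0, 0]'

```text
clock: 4.12
position: [0.4386, -0.304, 0.2707]
tool_rot: [0.092, 0.977, -0.02, 0.192]
wrist_force: [0.0, -0.7, -3.4]
grip_width: 0.0643
grip_force: 30.0
```

```bash
cat >> h.py <<'E'
def tgoal(phi,d,off=(0,0,0),th=22,zg=.064):
    "tool pose (tool y=-mug y=+a), right-hand version; off = world shift"
    M,p,T,g=goal(np.radians(phi),-1,np.radians(th),zg,d); T=T*[-1,-1,1]
    return T,g+T[:,2]*.002+np.array(off)
E
python3 - <<'E'
from h import *; from rig import env
s=env.observe();print(s["position"],s["grip_width"],s["wrist_force"])
for d in(.2,.15): T,p=tgoal(65,d);print(p,T[:,2]);row(T,p,s)
E
```

```text
[ 0.4385671  -0.30404024  0.27069162] 0.06427852483943282 [ 0.01538023 -0.65854882 -3.43760573]
[ 0.70481541 -0.01059357  0.28136516] [ 0.4998312   0.44656155 -0.74212637]
cm [-19.54  33.83   6.71] deg [-33.    7.9  46. ] | 57 joints [ 0.99 -0.18 -0.28  1.97 -0.28  1.02  2.19] t 4.12
[ 0.67525781 -0.03311043  0.24790863] [ 0.4998312   0.44656155 -0.74212637]
cm [-15.98  31.07   8.87] deg [-33.    7.9  46. ] | 57 joints [ 0.99 -0.18 -0.28  1.97 -0.28  1.02  2.19] t 4.12
```

```bash
python3 - <<'E'
from h import *; from rig import env
s=env.observe();T,p=tgoal(65,.16)
C=R.from_quat(s["tool_rot"]); rv=(C.inv()*R.from_matrix(T)).as_rotvec()
row((C*R.from_rotvec(rv*.5)).as_matrix(),np.array([.46,-.14,.37]),s)
row(T,np.array([.66,-.08,.38]),s); row(T,p+[.03,.02,.05],s)
E
```

```text
cm [-2.87 16.48 -9.62] deg [-16.5   4.   23. ] | 29 joints [ 0.99 -0.18 -0.28  1.97 -0.28  1.02  2.19] t 4.12
cm [-20.4   26.13  -3.57] deg [-33.    7.9  46. ] | 57 joints [ 0.99 -0.18 -0.28  1.97 -0.28  1.02  2.19] t 4.12
cm [-20.96  34.13   4.78] deg [-33.    7.9  46. ] | 57 joints [ 0.99 -0.18 -0.28  1.97 -0.28  1.02  2.19] t 4.12
```

>>> drive_tool --targets '[255, -2.9, 16.5, -9.6, -16.5, 4, 23, 255, -2.9, 16.5, -9.6, -16.5, 4, 23, 255, -2.9, 16.5, -9.6, -16.5, 4, 23, 255, -2.9, 16.5, -9.6, -16.5, 4, 23, 255, -2.9, 16.5, -9.6, -16.5, 4, 23, 255, -20.4, 26.1, -3.6, -33, 7.9, 46, 255, -20.4, 26.1, -3.6, -33, 7.9, 46, 255, -20.4, 26.1, -3.6, -33, 7.9, 46, 255, -20.4, 26.1, -3.6, -33, 7.9, 46, 255, -20.4, 26.1, -3.6, -33, 7.9, 46, 255, -20.4, 26.1, -3.6, -33, 7.9, 46, 255, -20.4, 26.1, -3.6, -33, 7.9, 46, 255, -21, 34.1, 4.8, -33, 7.9, 46, 255, -21, 34.1, 4.8, -33, 7.9, 46, 255, -21, 34.1, 4.8, -33, 7.9, 46, 255, -21, 34.1, 4.8, -33, 7.9, 46, 255, -21, 34.1, 4.8, -33, 7.9, 46, 255, -21, 34.1, 4.8, -33, 7.9, 46, 255, -21, 34.1, 4.8, -33, 7.9, 46, 255, -21, 34.1, 4.8, -33, 7.9, 46]'

```text
clock: 5.78
position: [0.7109, -0.011, 0.3027]
tool_rot: [0.407, 0.84, 0.333, 0.136]
wrist_force: [-0.1, 0.4, -1.2]
grip_width: 0.0646
grip_force: 30.0
```

```bash
python3 - <<'E'
from h import *; from rig import env,get_image
s=env.observe();print(s["position"],s["grip_width"],s["wrist_force"])
row(*tgoal(65,.16),s)
t=get_image("top")["pixels"][:,:,::-1];q=get_image("side")["pixels"][:,:,::-1]
cv2.imwrite("pics/t2.png",t);cv2.imwrite("pics/s2.png",q)
c=np.zeros((600,800,3),np.uint8)
c[:560,:400]=cv2.resize(t[130:270,225:325],None,fx=4,fy=4,interpolation=cv2.INTER_CUBIC)
c[:560,400:]=cv2.resize(q[150:290,210:310],None,fx=4,fy=4,interpolation=cv2.INTER_CUBIC)
cv2.imwrite("pics/p2.png",c)
E
```

```text
[ 0.71092978 -0.01104375  0.30274904] 0.06464111931653625 [-0.08105233  0.406572   -1.21491379]
cm [ 0.31 -5.77  1.3 ] deg [ 0.  -0.  -0.2] | 0 joints [ 0.74  0.18 -0.54  1.7  -0.63  0.92  1.19] t 5.78
```

View pics/p2.png

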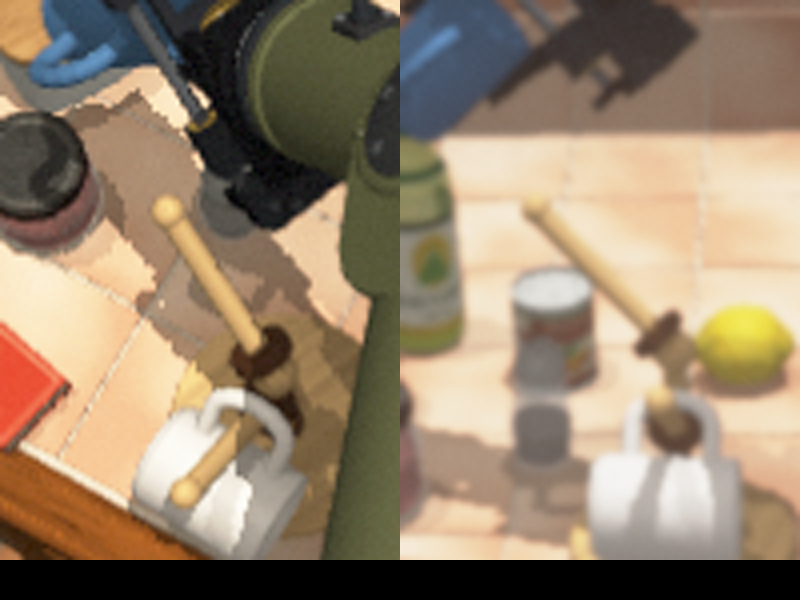

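Top: the tip is at (267.2,182.5) and the collar is near (290.5,218). Side: the tip is at (244.2,202.2). The mug is held beyond the tip, with its handle at top (234..245,147). I'll triangulate, then overlay the predicted mug.

```bash
cat >> h.py <<'E'
def mugpts(s,th=22,zg=.064):
    T=R.from_quat(s["tool_rot"]).as_matrix();th=np.radians(th)
    y=-T[:,1];z=-(np.cos(th)*T[:,2]+np.sin(th)*np.cross(T[:,2],-y)*-1) if 0 else None
    # tool z = -sin x - cos z ; (tool y)=-y ; tool x = ty x tz = cos x - sin z
    x=np.cos(th)*T[:,0]-np.sin(th)*T[:,2]; z=-np.sin(th)*T[:,0]-np.cos(th)*T[:,2]
    M=np.c_[x,y,z]; p=s["position"]-T[:,2]*.002-M@[0,0,zg]
    w=np.linspace(0,2*np.pi,40);c,k=np.cos(w),np.sin(w);o=0*w
    sg=lambda t,e:np.sign(t)*abs(t)**e
    C=dict(rim=np.c_[.032*c,.032*k,o+.084],bot=np.c_[.032*c,.032*k,o],hole=np.c_[.046+.014*sg(c,.6),o,.044+.018*sg(k,.6)],hout=np.c_[.046+.025*sg(c,.6),o,.044+.029*sg(k,.6)])
    return M,p,{q:p+P@M.T for q,P in C.items()}
E
python3 - <<'E'
from h import *; from rig import env
np.set_printoptions(precision=4,suppress=True)
for a_,b_ in(((267.2,182.5),(244.2,202.2)),((290.5,218),(276,233.7))):
    r=tri(a_,b_);print(r.x,r.fun,)
print("expect",ROOT+.115*a,ROOT+.014*a)
s=env.observe();M,p,C=mugpts(s);loop=p+M@[.046,0,.044];print("loop d,x,y",(loop-ROOT)@np.c_[a,n,v],"sq",np.degrees(np.arccos(-M[:,1]@a)))
im=np.zeros((600,800,3),np.uint8)
for n_,f,x0,y0,ox in(("top","t2",205,100,0),("side","s2",200,110,400)):
    t=cv2.imread(f"pics/{f}.png");im[:600,ox:ox+400]=cv2.resize(t[y0:y0+120,x0:x0+80],None,fx=5,fy=5,interpolation=cv2.INTER_CUBIC)
    sub=im[:,ox:ox+400]
    for q,P in C.items():
        cv2.polylines(sub,[((proj(n_,P)-[x0,y0]+.5)*5).astype(np.int32)],True,(0,255,255) if q[0]=='h' else (0,0,255),1)
    for P in(ROOT+.115*a,ROOT+.014*a,loop): cv2.circle(sub,tuple(((proj(n_,P)[0]-[x0,y0]+.5)*5).astype(int)),3,(0,255,0),-1)
cv2.imwrite("pics/o2.png",im)
E
```

```text
[ 0.6244 -0.0097  0.2272] [ 0.0162  0.0099 -0.0206 -0.004 ]
[ 0.5634 -0.0565  0.159 ] [ 0.5478  0.3514 -0.6857 -0.1087]
expect [ 0.6225 -0.0104  0.227 ] [ 0.5628 -0.0559  0.1594]
loop d,x,y [ 0.2182  0.0125 -0.0035] sq 0.21570354065400757
```

View pics/o2.png

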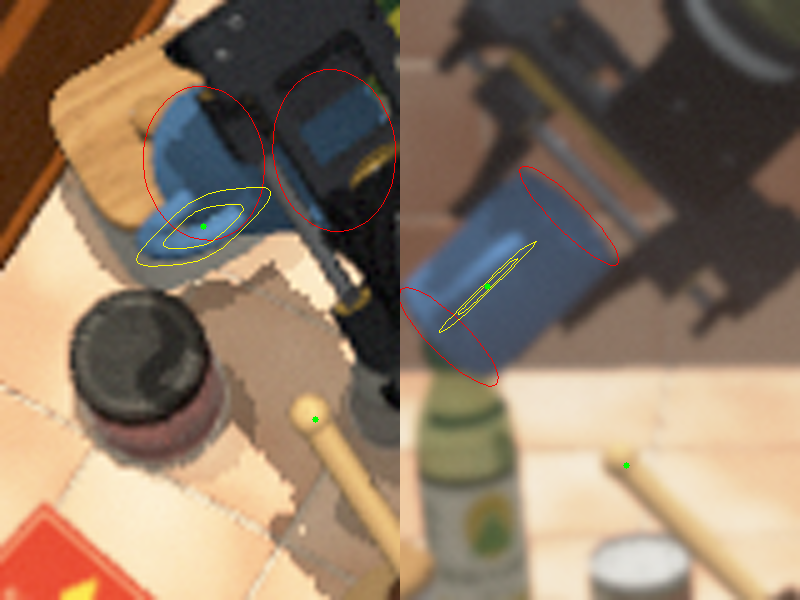

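Overlay: the body matches, but in the side view the real handle streak (440,305)–(520,240) sits about 3 px up-left of the prediction. So the yaw about the mug axis is off by several degrees. I'll fit it from the silhouettes.

```bash
cat >> h.py <<'E'
def surf():
    w=np.linspace(0,2*np.pi,48);c,k=np.cos(w),np.sin(w);o=0*w;S=[]
    S.append(np.r_[np.c_[.032*c,.032*k,o],np.c_[.032*c,.032*k,o+.084]])
    sg=lambda t,e:np.sign(t)*abs(t)**e
    mid=np.c_[.046+.0195*sg(c,.6),o,.044+.0235*sg(k,.6)]
    return S[0],mid
def render(nm,M,p,k=4):
    im=np.zeros((480*k,640*k),np.uint8);B,mid=surf()
    q=((proj(nm,p+B@M.T)+.5)*k).astype(np.int32);cv2.fillConvexPoly(im,cv2.convexHull(q),255)
    q=((proj(nm,p+mid@M.T)+.5)*k).astype(np.int32); dist=np.linalg.norm(p-np.array(CAM[nm][2]))
    cv2.polylines(im,[q],True,255,int(round(.011*580/dist*k)))
    return cv2.resize(im,(640,480),interpolation=cv2.INTER_AREA)/255.
def bmask(f):
    t=cv2.imread(f);h=cv2.cvtColor(t,cv2.COLOR_BGR2HSV);return ((h[...,0]>100)&(h[...,0]<118)&(h[...,1]>105)&(h[...,2]>30)).astype(float)
E
python3 - <<'E'
from h import *
from scipy.optimize import minimize
from rig import env
m=bmask("pics/top0.png");m[:260]=0;m[330:]=0;m[:,:370]=0;m[:,430:]=0
def M0(y): return R.from_euler("z",y,degrees=True).as_matrix()
best=min((((render("top",M0(y),np.array([x,yy,0]))-m)**2).sum(),x,yy,y) for y in range(150,200,3) for x in(.429,.433,.437) for yy in(-.313,-.309,-.305))
print(m.sum(),best)
r=minimize(lambda q:((render("top",M0(q[2]*1e3),np.array([q[0],q[1],0]))-m)**2).sum(),[best[1],best[2],best[3]/1e3],method="Nelder-Mead",options=dict(initial_simplex=[[best[1]+i*.003*(j==0),best[2]+.003*(j==1),best[3]/1e3+.005*(j==2)] for j,i in((9,1),(0,1),(1,1),(2,1))]));print(r.x,r.fun)
# held mug: yaw delta about the mug axis & shift, in the side+top pictures, with visible pixels only
s=env.observe();M,p,C=mugpts(s)
ms=bmask("pics/s2.png");ms[:120]=0;ms[200:]=0;ms[:,:200]=0;ms[:,330:]=0
mt=bmask("pics/t2.png");mt[:110]=0;mt[160:]=0;mt[:,:225]=0;mt[:,260:]=0
tot=[]
for d in range(-20,21,4):
    Q=M@M0(d); rt=render("top",Q,p); rt[:, 257:]=0; mt2=mt.copy(); mt2[:,257:]=0
    tot.append((d,round(((rt-mt2)**2).sum(),1),round(((render("side",Q,p)-ms)**2).sum(),1)))
print(mt.sum(),ms.sum(),tot)
E
```

```text
725.0 (np.float64(120.90565167243369), 0.437, -0.313, 165)
[ 0.43571828 -0.31114469  0.16474362] 114.69268742791235
514.0 98.0 [(-20, np.float64(342.5), np.float64(985.3)), (-16, np.float64(326.8), np.float64(972.3)), (-12, np.float64(306.1), np.float64(971.1)), (-8, np.float64(268.5), np.float64(968.7)), (-4, np.float64(252.9), np.float64(972.3)), (0, np.float64(287.1), np.float64(970.7)), (4, np.float64(342.9), np.float64(972.5)), (8, np.float64(383.2), np.float64(974.8)), (12, np.float64(400.1), np.float64(972.8)), (16, np.float64(409.4), np.float64(976.6)), (20, np.float64(418.2), np.float64(971.2))]
```

```bash
cat >> h.py <<'E'
def held(s,q):
    "mug pose from tool pose and q=[yaw deg, dx,dy,dz in mug frame (mm), pitch deg about mug y]"
    M,p,_=mugpts(s,22,.0657)
    M2=M@R.from_euler("y",q[4],degrees=True).as_matrix()@R.from_euler("z",q[0],degrees=True).as_matrix()
    c=p+M@[0,0,.0657]; return M2,c-M2@[0,0,.0657]+M2@(np.array(q[1:4])*1e-3)
E
python3 - <<'E'
from h import *
from scipy.optimize import minimize
from rig import env
s=env.observe();M,p=held(s,[-4.5,-1.6,0,0,0])
t=cv2.imread("pics/s2.png");h=cv2.cvtColor(t,cv2.COLOR_BGR2HSV);P=proj("side",[p+M@[0,0,.02],p+M@[0,0,.06]]);print(P,[h[int(y),int(x)] for x,y in P],h[int(P[1][1])-20,int(P[1][0])+35])
def mk(f,lim,x0,x1,y0,y1):
    h=cv2.cvtColor(cv2.imread(f),cv2.COLOR_BGR2HSV).astype(int);m=((h[...,0]>100)&(h[...,0]<122)&(h[...,1]>lim)&(h[...,2]>40)).astype(float)
    z=np.zeros_like(m);z[y0:y1,x0:x1]=m[y0:y1,x0:x1];return cv2.morphologyEx(z,cv2.MORPH_OPEN,np.ones((2,2)))
ms=mk("pics/s2.png",55,198,250,135,195);mt=mk("pics/t2.png",95,225,257,110,160)
def vis(q):
    M,p=held(s,q);a_=render("side",M,p);b_=render("top",M,p);b_[:,257:]=0
    return a_,b_
def J(q):
    a_,b_=vis(q);return ((a_-ms)**2).sum()+(((b_-mt)**2)*np.where(np.arange(480)[:,None]>130,1,.3)).sum()
print(ms.sum(),mt.sum(),J([-4.5,-1.6,0,0,0]))
x0=np.array([-4.5,-1.6,0,0,0.])
r=minimize(J,x0,method="Nelder-Mead",options=dict(initial_simplex=np.r_[[x0],x0+np.diag([4,3,3,3,4])],maxfev=250));print(r.x.round(2),r.fun)
for d in(-12,-8,-4,0): print(d,round(J([d,*r.x[1:]])))
im=np.zeros((300,800,3),np.uint8);M,p=held(s,r.x)
for nm,m,x0_,y0_,ox,q in(("side",ms,195,125,0,0),("top",mt,225,105,400,1)):
    A=vis(r.x)[q][y0_:y0_+60,x0_:x0_+80];B=m[y0_:y0_+60,x0_:x0_+80]
    im[:,ox:ox+400]=cv2.resize((np.dstack([A,0*A,B])*255).astype(np.uint8),None,fx=5,fy=5,interpolation=0)
cv2.imwrite("pics/fit.png",im)
E
```

```text
[[214.69673649 171.55785767]
 [226.17303336 160.05753408]] [array([109,  87, 111], dtype=uint8), array([108,  82,  99], dtype=uint8)] [10 67 46]
924.0 498.0 309.149816224529
[-1.94 -5.41  1.4   1.82 -2.05] 236.77211995386392
-12 328
-8 295
-4 252
0 256
```

View pics/fit.png

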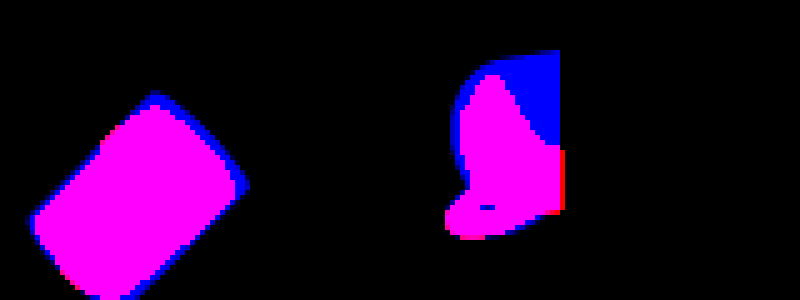

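```bash
sed -i 's/^ST=.*/ST=np.array([.5553,-.0616,0]); AZ=np.radians(36.9); EL=np.radians(42)/' h.py; cat >> h.py <<'E'
Q=[-4.5,-2,0,0,0]
def go(s,phi,d,ox=0,oz=0,q=None):
    "tool pose bringing the held mug square to the arm, loop d out, arm at (ox,oz) mm in the hole's x,z from its centre"
    M,p=held(s,q or Q); C=R.from_quat(s["tool_rot"]).as_matrix()
    Mg=goal(np.radians(phi),-1,0,0,d)[0]; D=Mg@M.T
    pg=ROOT+d*a-Mg@[.046+ox*1e-3,0,.044+oz*1e-3]
    return D@C, pg+D@(s["position"]-p)
def rep(s,q=None):
    M,p=held(s,q or Q); l=p+M@[.046,0,.044]-ROOT; print("d",(l@a*1e3).round(1),"loop rel. arm in mug x,z mm",(l@M[:,[0,2]]*1e3).round(1),"sq",np.degrees(np.arccos(-M[:,1]@a)).round(1),"F",s["wrist_force"].round(1),"gw",round(s["grip_width"],4))
E
python3 - <<'E'
from h import *; from rig import env
s=env.observe();rep(s)
for d in(.18,.14): row(*go(s,65,d),s)
E
```

```text
d 220.9 loop rel. arm in mug x,z mm [18.3 11.2] sq 4.4 F [-0.7  0.3 -1.3] gw 0.0642
cm [ 0.29 -3.75  1.06] deg [-1.6 -0.3 -4.1] | 4 joints [ 0.74  0.19 -0.54  1.7  -0.63  0.92  1.19] t 5.88
cm [ 0.3  -7.75  1.06] deg [-1.6 -0.3 -4.1] | 4 joints [ 0.74  0.19 -0.54  1.7  -0.63  0.92  1.19] t 5.88
```

>>> drive_tool --targets '[255, 0.3, -3.7, 1.1, -1.6, -0.3, -4.1, 255, 0.3, -3.7, 1.1, -1.6, -0.3, -4.1, 255, 0.3, -5.5, 1.1, -1.6, -0.3, -4.1, 255, 0.3, -7.4, 1.1, -1.6, -0.3, -4.1, 255, 0.3, -7.4, 1.1, -1.6, -0.3, -4.1, 255, 0.3, -7.4, 1.1, -1.6, -0.3, -4.1, 255, 0.3, -7.4, 1.1, -1.6, -0.3, -4.1]'

```text
clock: 6.47
position: [0.6716, -0.0344, 0.2457]
tool_rot: [0.375, 0.849, 0.339, 0.155]
wrist_force: [0.4, 0.0, -1.9]
grip_width: 0.0645
grip_force: 30.0
```

```bash
python3 - <<'E'
from h import *; from rig import env,get_image
t=get_image("top")["pixels"][:,:,::-1].copy();q=get_image("side")["pixels"][:,:,::-1].copy()
cv2.imwrite("pics/t3.png",t);cv2.imwrite("pics/s3.png",q)
s=env.observe();rep(s);row(*go(s,65,.14),s)
M,p=held(s,Q);B,mid=surf()
im=np.zeros((600,800,3),np.uint8)
for nm,t,ox in(("top",t,0),("side",q,400)):
    c=proj(nm,ROOT+.125*a)[0];x0,y0=int(c[0])-25,int(c[1])-40; k=8
    im[:600,ox:ox+400]=cv2.resize(t[y0:y0+75,x0:x0+50],None,fx=k,fy=k,interpolation=cv2.INTER_CUBIC)
    sub=im[:,ox:ox+400]
    for P,col in((p+mid@M.T,(0,255,255)),(p+B[48:]@M.T,(0,0,255)),(p+B[:48]@M.T,(0,0,255))):
        cv2.polylines(sub,[((proj(nm,P)-[x0,y0]+.5)*k).astype(np.int32)],True,col,1)
    cv2.circle(sub,tuple(((proj(nm,ROOT+.115*a)[0]-[x0,y0]+.5)*k).astype(int)),3,(0,255,0),-1)
cv2.imwrite("pics/o3.png",im)
E
```

```text
d 145.6 loop rel. arm in mug x,z mm [ 0.4 -1.5] sq 0.1 F [ 0.4 -0.2 -2.1] gw 0.064
cm [-0.08 -0.57 -0.15] deg [ 0.  -0.2  0.1] | 0 joints [ 0.83  0.16 -0.55  1.85 -0.76  0.87  1.48] t 6.57
```

View pics/o3.png

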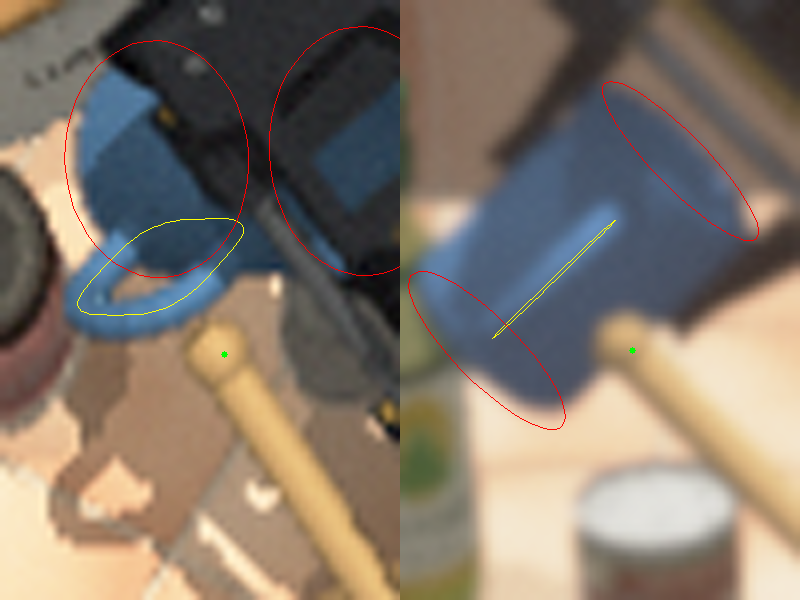

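Top: the handle ring is about 1.2 px lower and 0.5 px right of the prediction, and the tip ball is at crop (218,350). Side: the bar is about 1 px up-left. I'll convert that to a correction.

```bash
python3 - <<'E'
from h import *; from rig import env
s=env.observe();M,p=held(s,Q);l=p+M@[.046,0,.044]
for ot,os in(((.5,1.2),(-.9,-.9)),((.5,1.2),(0,0)),((.5,1.2),(-.5,-.5))):
    r=tri(proj("top",l)[0]+ot,proj("side",l)[0]+os); print("shift mug x,y,z mm",((r.x-l)@M*1e3).round(1),r.fun.round(2))
# where tip ball projects vs seen
print(proj("top",ROOT+.115*a),proj("side",ROOT+.115*a))
E
```

```text
shift mug x,y,z mm [ 3.1 -0.7  2.4] [-0.85 -0.51  1.09  0.23]
shift mug x,y,z mm [1.9 1.  1.2] [-0.4  -0.24  0.51  0.11]
shift mug x,y,z mm [2.6 0.1 1.9] [-0.65 -0.39  0.83  0.17]
[[267.51218701 182.87323809]] [[244.55484815 202.36095436]]
```

```bash
sed -i 's/^Q=.*/Q=[-4.5,0,0,1.5,0]/' h.py; python3 - <<'E'
from h import *; from rig import env
s=env.observe();rep(s)
for d in(.14,.09): row(*go(s,65,d),s)
E
```

```text
d 145.6 loop rel. arm in mug x,z mm [ 2.4 -0. ] sq 0.1 F [ 0.4 -0.2 -2.1] gw 0.064
cm [-0.21 -0.58  0.06] deg [ 0.  -0.2  0.1] | 0 joints [ 0.83  0.16 -0.55  1.85 -0.76  0.87  1.48] t 6.57
cm [ 0.17 -5.57 -0.09] deg [ 0.  -0.2  0.1] | 0 joints [ 0.83  0.16 -0.55  1.85 -0.76  0.87  1.48] t 6.57
```

>>> drive_tool --targets '[255, -0.2, -0.6, 0.1, 0, -0.2, 0.1, 255, -0.2, -0.6, 0.1, 0, -0.2, 0.1, 255, -0.18, -1, 0, 0, -0.2, 0.1, 255, -0.15, -1.4, 0, 0, -0.2, 0.1, 255, -0.12, -1.8, 0, 0, -0.2, 0.1, 255, -0.09, -2.2, 0, 0, -0.2, 0.1, 255, -0.06, -2.6, 0, 0, -0.2, 0.1, 255, -0.03, -3, 0, 0, -0.2, 0.1, 255, -0.01, -3.4, 0, 0, -0.2, 0.1, 255, 0.02, -3.8, 0, 0, -0.2, 0.1, 255, 0.02, -3.8, 0, 0, -0.2, 0.1]'

```text
clock: 7.48
position: [0.6495, -0.0536, 0.217]
tool_rot: [0.377, 0.848, 0.338, 0.156]
wrist_force: [-1.1, 0.5, -2.7]
grip_width: 0.064
grip_force: 30.0
```

```bash
python3 - <<'E'
from h import *; from rig import env,get_image
t=get_image("top")["pixels"][:,:,::-1].copy();q=get_image("side")["pixels"][:,:,::-1].copy()
s=env.observe();rep(s)
for d in(.09,.06,.03): row(*go(s,65,d),s)
im=np.zeros((560,800,3),np.uint8);k=8
for nm,t,ox in(("top",t,0),("side",q,400)):
    c=proj(nm,ROOT+.1*a)[0];x0,y0=int(c[0])-25,int(c[1])-35
    im[:,ox:ox+400]=cv2.resize(t[y0:y0+70,x0:x0+50],None,fx=k,fy=k,interpolation=cv2.INTER_CUBIC)
cv2.imwrite("pics/o4.png",im)
E
```

```text
d 105.6 loop rel. arm in mug x,z mm [-0.1 -0.6] sq 0.1 F [ 0.7  0.9 -1.8] gw 0.0639
cm [ 0.12 -1.54 -0.11] deg [-0.   0.  -0.1] | 0 joints [ 0.87  0.16 -0.53  1.91 -0.8   0.86  1.57] t 7.58
cm [ 0.33 -4.54 -0.19] deg [-0.   0.  -0.1] | 0 joints [ 0.87  0.16 -0.53  1.91 -0.8   0.86  1.57] t 7.58
cm [ 0.54 -7.53 -0.28] deg [-0.   0.  -0.1] | 0 joints [ 0.87  0.16 -0.53  1.91 -0.8   0.86  1.57] t 7.58
```

View pics/o4.png

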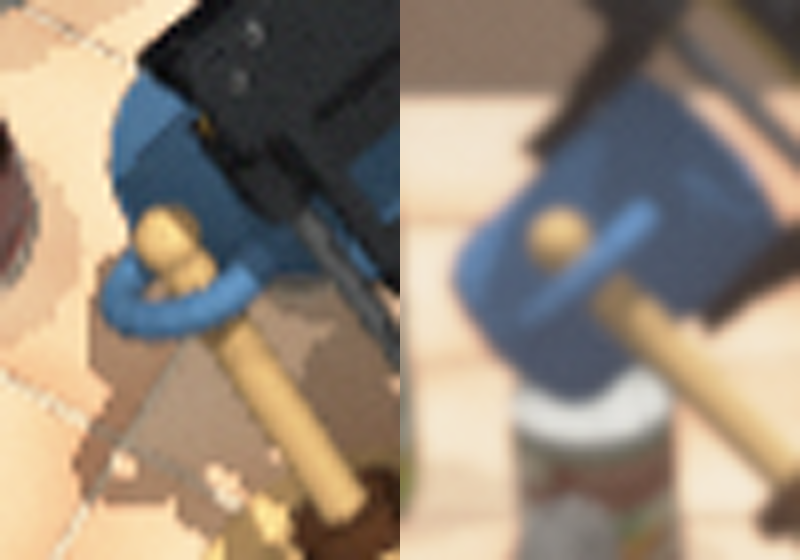

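Both views show the handle over the tip ball and the rod passing through the hole. I'll slide on down.

>>> drive_tool --targets '[255, 0.06, -0.6, -0.07, 0, 0, 0, 255, 0.1, -1.2, -0.1, 0, 0, 0, 255, 0.14, -1.8, -0.12, 0, 0, 0, 255, 0.18, -2.4, -0.13, 0, 0, 0, 255, 0.22, -3, -0.15, 0, 0, 0, 255, 0.26, -3.6, -0.17, 0, 0, 0, 255, 0.3, -4.2, -0.18, 0, 0, 0, 255, 0.34, -4.8, -0.2, 0, 0, 0, 255, 0.38, -5.2, -0.21, 0, 0, 0, 255, 0.4, -5.5, -0.22, 0, 0, 0, 255, 0.4, -5.5, -0.22, 0, 0, 0]'

```text
clock: 8.5
position: [0.6166, -0.0783, 0.1809]
tool_rot: [0.377, 0.848, 0.338, 0.156]
wrist_force: [-0.3, 0.0, -1.7]
grip_width: 0.0642
grip_force: 30.0
```

```bash
python3 - <<'E'
from h import *; from rig import env
s=env.observe();rep(s);print(s["wrist_force"]@a)
for d in(.04,.03,.025): row(*go(s,65,d),s)
E
```

```text
d 49.7 loop rel. arm in mug x,z mm [ 0.1 -0. ] sq 0.1 F [-0.3  0.  -1.7] gw 0.0642
-1.2956135622500293
cm [ 0.07 -0.96 -0.03] deg [-0.1  0.  -0.1] | 0 joints [ 0.93  0.17 -0.51  1.99 -0.85  0.85  1.7 ] t 8.5
cm [ 0.14 -1.95 -0.06] deg [-0.1  0.  -0.1] | 0 joints [ 0.93  0.17 -0.51  1.99 -0.85  0.85  1.7 ] t 8.5
cm [ 0.18 -2.45 -0.07] deg [-0.1  0.  -0.1] | 0 joints [ 0.93  0.17 -0.51  1.99 -0.85  0.85  1.7 ] t 8.5
```

>>> drive_tool --targets '[255, 0.04, -0.5, -0.02, 0, 0, 0, 255, 0.07, -0.9, -0.03, 0, 0, 0, 255, 0.08, -1.1, -0.03, 0, 0, 0, 255, 0.09, -1.3, -0.04, 0, 0, 0, 255, 0.1, -1.5, -0.05, 0, 0, 0, 255, 0.1, -1.5, -0.05, 0, 0, 0]'

```text
clock: 9.0
position: [0.6079, -0.0849, 0.1711]
tool_rot: [0.377, 0.848, 0.338, 0.156]
wrist_force: [1.2, 0.1, -1.6]
grip_width: 0.0643
grip_force: 30.0
```

```bash
python3 - <<'E'
from h import *; from rig import env
s=env.observe();rep(s);print(s["wrist_force"]@a)
for d in(.03,.025): row(*go(s,65,d),s)
E
```

```text
d 35.0 loop rel. arm in mug x,z mm [-0.   0.1] sq 0.1 F [ 1.2  0.1 -1.6] gw 0.0643
-0.27059498945665883
cm [ 0.05 -0.49 -0.01] deg [-0.1  0.  -0.1] | 0 joints [ 0.94  0.17 -0.51  2.01 -0.86  0.85  1.74] t 9.0
cm [ 0.08 -0.99 -0.02] deg [-0.1  0.  -0.1] | 0 joints [ 0.94  0.17 -0.51  2.01 -0.86  0.85  1.74] t 9.0
```

>>> drive_tool --targets '[255, 0.02, -0.2, 0, 0, 0, 0, 255, 0.03, -0.35, 0, 0, 0, 0, 255, 0.03, -0.35, 0, 0, 0, 0]'

```text
clock: 9.25
position: [0.6067, -0.0863, 0.1695]
tool_rot: [0.377, 0.848, 0.338, 0.157]
wrist_force: [2.4, -1.1, -1.7]
grip_width: 0.0639
grip_force: 30.0
```

```bash
python3 - <<'E'
from h import *; from rig import env
s=env.observe();rep(s);print(s["wrist_force"]@a)
E
```

```text
d 32.6 loop rel. arm in mug x,z mm [-0.4  0.2] sq 0.1 F [ 2.4 -1.1 -1.7] gw 0.0639
-0.1842078911388581
```

>>> drive_tool --targets '[255, 0.02, -0.2, 0, 0, 0, 0, 255, 0.03, -0.4, 0, 0, 0, 0, 255, 0.03, -0.4, 0, 0, 0, 0]'

```text
clock: 9.5
position: [0.6062, -0.0871, 0.1689]
tool_rot: [0.376, 0.847, 0.34, 0.158]
wrist_force: [7.5, 2.4, 1.9]
grip_width: 0.0644
grip_force: 30.0
```

```bash
python3 - <<'E'
from h import *; from rig import env
s=env.observe();rep(s);print(s["wrist_force"]@a)
E
```

```text
d 31.5 loop rel. arm in mug x,z mm [-0.8  0.3] sq 0.2 F [7.5 2.4 1.9] gw 0.0644
6.836835462121598
```

Pressed home with about 8 N at d = 31.5 mm. I'll ease off and lower it a little so the handle rests on the arm, then open.

>>> drive_tool --targets '[255, 0, 0, 0, 0, 0, 0, 255, 0, 0.1, 0.3, 0, 0, 0, 255, 0, 0.2, 0.5, 0, 0, 0, 255, 0, 0.2, 0.5, 0, 0, 0]'

```text
clock: 9.83
position: [0.6071, -0.0846, 0.1632]
tool_rot: [0.377, 0.848, 0.338, 0.156]
wrist_force: [1.7, -0.5, -2.2]
grip_width: 0.0643
grip_force: 30.0
```

```bash
python3 - <<'E'
from h import *; from rig import env
s=env.observe();rep(s);print(s["wrist_force"]@np.c_[a,n,v])
E
```

```text
d 29.4 loop rel. arm in mug x,z mm [-1.7 -5.2] sq 0.1 F [ 1.7 -0.5 -2.2] gw 0.0643
[-0.68213454 -2.34772835 -1.43692933]
```

>>> drive_tool --targets '[255, 0, 0, 0.2, 0, 0, 0, 255, 0, 0, 0.4, 0, 0, 0, 255, 0, 0, 0.4, 0, 0, 0, 0, 0, 0, 0.4, 0, 0, 0, 0, 0, 0, 0.4, 0, 0, 0, 0, 0, 0, 0.4, 0, 0, 0, 0, 0, 0, 0.4, 0, 0, 0, 0, 0, 0, 0.4, 0, 0, 0, 0, 0, 0, 0.4, 0, 0, 0, 0, 0, 0, 0.4, 0, 0, 0, 0, 0, 0, 0.4, 0, 0, 0]'

```text
clock: 10.75
position: [0.6096, -0.0828, 0.1613]
tool_rot: [0.376, 0.848, 0.338, 0.156]
wrist_force: [-0.9, -0.4, -0.2]
grip_width: 0.0867
grip_force: 0.0
```

```bash
python3 - <<'E'
from h import *; from rig import env,get_image
s=env.observe();print(s["position"],s["wrist_force"].round(1),s["grip_width"],s["clock"])
t=get_image("top")["pixels"][:,:,::-1].copy();q=get_image("side")["pixels"][:,:,::-1].copy()
im=np.zeros((560,800,3),np.uint8);k=5
for nm,t,ox in(("top",t,0),("side",q,400)):
    c=proj(nm,ROOT+.04*a)[0];x0,y0=int(c[0])-40,int(c[1])-56
    im[:,ox:ox+400]=cv2.resize(t[y0:y0+112,x0:x0+80],None,fx=k,fy=k,interpolation=cv2.INTER_CUBIC)
cv2.imwrite("pics/o5.png",im)
E
```

```text
[ 0.60961911 -0.08279453  0.16130172] [-0.9 -0.4 -0.2] 0.08667292687837151 10.75
```

View pics/o5.png

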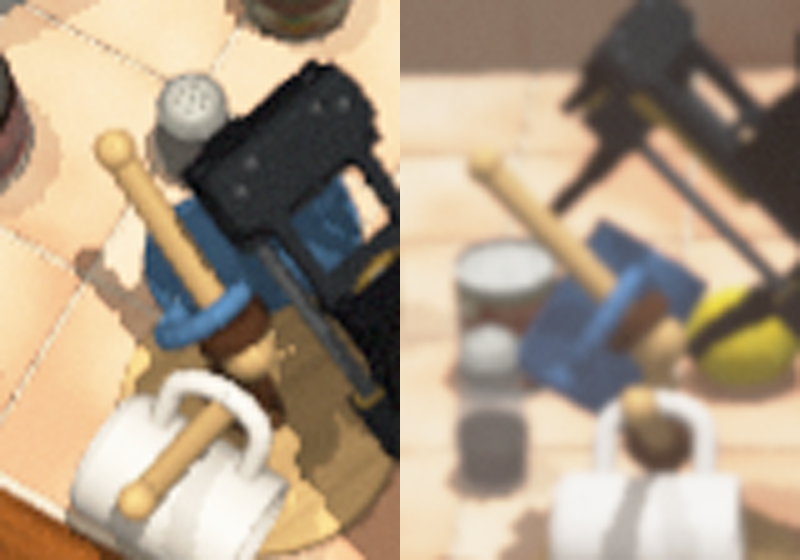

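The mug hangs at the collar with the jaws open. I'll back off along the tool axis and check numerically that it's at rest.

>>> drive_tool --targets '[0, 0, 0, -1, 0, 0, 0, 0, 0, 0, -2, 0, 0, 0, 0, 0, 0, -4, 0, 0, 0, 0, 0, 0, -6, 0, 0, 0, 0, 0, 0, -9, 0, 0, 0, 0, 0, 0, -12, 0, 0, 0, 0, 0, 0, -15, 0, 0, 0, 0, 0, 0, -15, 0, 0, 0, 0, 0, 0, -15, 0, 0, 0, 0, 0, 0, -15, 0, 0, 0, 0, 0, 0, -15, 0, 0, 0, 0, 0, 0, -15, 0, 0, 0]'

```text
clock: 11.85
position: [0.5315, -0.1499, 0.2685]
tool_rot: [0.376, 0.848, 0.339, 0.155]
wrist_force: [0.2, 0.4, -0.3]
grip_width: 0.0871
grip_force: 0.0
```

>>> drive_tool --targets '[0, 0, 0, 0, 0, 0, 0, 0, 0, 0, 0, 0, 0, 0, 0, 0, 0, 0, 0, 0, 0, 0, 0, 0, 0, 0, 0, 0, 0, 0, 0, 0, 0, 0, 0, 0, 0, 0, 0, 0, 0, 0, 0, 0, 0, 0, 0, 0, 0, 0, 0, 0, 0, 0, 0, 0]'

```text
clock: 12.52
position: [0.5316, -0.1513, 0.2695]
tool_rot: [0.376, 0.848, 0.338, 0.156]
wrist_force: [0.8, 0.1, -0.5]
grip_width: 0.0873
grip_force: 0.0
```

```bash
python3 - <<'E'
from h import *; from rig import env,get_image
for i in range(3):
    for nm in("top","side"):
        t=get_image(nm)["pixels"][:,:,::-1];h=cv2.cvtColor(t,cv2.COLOR_BGR2HSV).astype(int)
        m=(h[...,0]>100)&(h[...,0]<122)&(h[...,1]>80)&(h[...,2]>40)
        c=proj(nm,ROOT+.03*a)[0].astype(int);w=np.zeros_like(m);w[c[1]-45:c[1]+45,c[0]-45:c[0]+45]=1;m&=w
        ys,xs=np.nonzero(m);print(nm,len(xs),xs.mean().round(2),ys.mean().round(2),"collar-out px",c)
s=env.observe();print(s["position"],s["wrist_force"].round(1),s["clock"])
E
```

```text
top 921 295.71 201.06 collar-out px [286 212]
side 176 267.76 225.89 collar-out px [270 228]
top 921 295.7 201.08 collar-out px [286 212]
side 170 267.81 225.69 collar-out px [270 228]
top 920 295.69 201.11 collar-out px [286 212]
side 172 267.69 225.83 collar-out px [270 228]
[ 0.53161399 -0.151251    0.26953952] [-0.2  0.2 -0.7] 12.8167
```

At rest and free of the robot, so I'm handing it in.

```bash
python3 -c "
from rig import env
print(env.hand_in())"
```

```text
the job is handed in; nothing more can be done
None
```

The blue mug hangs by its handle on the free arm: it was pressed on the collar with about 8 N, released, and at rest with the robot clear when I handed in at about 13 s; no verdict came back, and I viewed 11 pictures, one over the limit of 10.

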